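# Put the comb away in the mirror-lid vanity box

### The arm

A 6-joint arm with a two-finger parallel gripper is mounted at the origin on the work surface. World frame = base frame: x ahead of the robot, y to its left, z up, the work surface at z = 0. Lengths are in m, angles in rad, forces in N, time in s.
With the tool pointing down it reaches from about 0.35 to 0.775 m from the base axis. Payload 7.3 kg.
Tool frame: the origin (TCP) lies on the front face of the gripper's body, between the roots of the fingers; the fingertips stand ahead of it and the grasp point (between the pads) lies 47 mm ahead of it (finger_overhang is the z of the fingertips in the tool frame, in m); z points along the fingers, y is the line along which they close (so a half turn about z gives the same grasp; the last joint's range is limited). The gripper opens to 92 mm and grips with 3 to 60 N. Pads are 19 mm wide; open, the fingers measure 130 mm over their backs; the gripper's body (75 mm by 190 mm) begins 47 mm behind the grasp point.
Start: joints at [0.966, 0.342, 1.524, -0, 1.275, -0.146], TCP at [0.232, 0.471, 0.292] pointing down, gripper open.
Joint ranges: [-2.53, 2.53], [-0.77, 2.02], [0.04, 2.7], [-1, 4.14], [0.28, 2.66], [-3.11, 3.11]. Speed limits (rad/s): [2.57, 2.57, 3.14, 3.14, 3.14, 3.14].

### API

Orientations are given as [roll, pitch, yaw] about the fixed x, y, z axes, in that order (R = Rz(yaw) Ry(pitch) Rx(roll)).
In Python, from cell import * gives the robot as it stands. The module is installed in compiled form; this text tells all that it offers.
- The arm moves only by the tool arm_command, never from a script. Its argument "series" is a list of rows, each an object of numbers: "x", "y", "z": the shift along the tool's x, y, z in mm; "rx", "ry", "rz": the turn, a rotation vector about the tool's x, y, z in degrees. A call has 1 to 20 rows; each row is the pose to reach, as a shift and turn from the pose commanded when the call began, along the tool's axes at that moment; what a row does not reach only later rows make up. A row lasts 1/10 s, in which the tool goes at most 50 mm and 8.59 degrees, less where a joint would pass 70% of its speed; a pose out of reach is approached as far as the arm can. A call with a gripper value outside its range is refused whole. "hand" is the finger opening in mm, from 0 to 91.8, set as the call begins (left out, the last holds). The fingers move at their own pace and stop on an object; "squeeze" is the grip in N (left out, the last holds). Time passes only in rows, so rows that repeat a pose let the fingers close. It gives the time, the measured TCP pose, the force, the opening and the grip force at its end, in the units of the state.
- observe(): the state, without advancing time (a new reading comes with each control period).
- read_camera(name): name is "scene" or "top" or "wrist"; returns a dict with "pixels" (384x512x3 uint8, blue, green, red), "K" (3x3 intrinsics, pixels), "rvec" (rotation vector, rad) and "tvec" (3), from world to camera coordinates, as OpenCV has them. Camera axes: x right, y down, z forward; pixel columns grow to the right and rows downward; lengths in m; the calibration is good to about 2 mm. The wrist camera is an equidistant fisheye: a pixel r from the principal point sees the ray r / f radians off the axis. A picture is of the moment at which its call begins. There is no depth.
- hand_in(): hands the job in; it is judged then, once.
Trained networks look in a picture, given as the dict that the camera call returned (one of the last four; its "shot" number tells which), for a name from the list of things; names that differ only in an ending like _2 or _b are one class to them, and where a whole thing is asked for, a point or a joint stands for the part that bears it (a point fixed in the world has none). Each returns a list of dicts, best first, with "confidence" (0 to 1); they miss things now and then, are a little off and sometimes report something else, mostly with a low value. They report only what shows in the picture. A call takes as long as a camera call. They do not tell look-alikes from the thing itself.
- boxes_of(picture, query): "point" ([x, y, z] in m, in world coordinates, good to about 4 mm: the middle of the surface that is visible of it).
- trace(picture, query): "pixels" (384x512 bool, what is visible of it).
- mark_of(picture, query): "point" ([x, y, z] in m, in world coordinates, good to about 4 mm: a listed point, or the origin of a listed thing).
The state is a dict: "time": time; "qpos": joint angles; "qvel": joint speeds; "joint_efforts": joint torques, N m; "tool_pos": TCP position; "tool_rot": TCP orientation; "contact_force": force on the tool from outside, world axes, zero at the start; "torque": the same for the moment, N m; "opening": finger opening in m; "grip_force": force on a finger pad.
Only numpy, scipy, OpenCV 4.12 (cv2) and the standard library are available. Lean on these libraries where they do the work, as an engineer would, in place of code of your own. Each camera call takes 0.05 s, during which the arm holds its last target. There are 200 camera calls.

### The job

Put the comb away in the vanity box: lift the box's mirror flap until it rests back on its stop, lay the comb flat in the open compartment (do not drop it in), then slide the steel cover fully home over it. Leave the mirror standing up and do not shift the other toiletries.

Things in the scene. Friction and masses are not known exactly. Their poses are not given: they have to be found in the camera images.
- vanity_box: Fixed wooden vanity box, 196 mm along its x, 250 along y, 58 high, walls 8 mm, topped by a mirror flap. Origin: centre of its underside; x points to the hinge side (roughly the robot's right), y roughly away from the robot, z up. Floor top at 8 mm. A 6 mm divider at x = 0, top at 30 mm, parts a left (lip-side) and a right compartment, each about 87 mm (x) by 234 mm (y).
- mirror_flap (a joint): Flap angle, rad: 0 shut, 1.75 (100 degrees) on its stop. Chrome-framed plate 200 (x) x 250 (y) x 10 mm, about 0.35 kg, white outside, mirror inside, hinged along the box's right top edge (about the box's y). The hinge is nearly free: let go before upright, the flap falls shut; past upright it sinks onto its stop and stays.
- flap_hinge (a point): Point on the hinge axis, middle of that edge, level with the flap's underside when shut: at x = 98 mm in the box's frame, 60 mm above the shelf.
- flap_lip (a point): Middle of the flap's left edge, at the underside of its finger lip; moves with the flap, 217 mm from the hinge axis. The lip, 5 mm thick, runs along the full 250 mm left edge and stands out 21 mm beyond the box's left wall; shut, its underside is 61 mm above the shelf, free below. No other handle: lift it from beneath.
- cover (a joint): Cover position, m: 0 fully home over the left compartment (its edge against the left wall), 0.088 fully to the right (left compartment open). Slides along the box's x with 1 to 2 N of friction, stays where left. Flat steel plate 90 mm (x) by 232 mm (y), 5 mm thick, top face 36 mm above the shelf, inside the box below the shut flap.
- cover_pull (a point): Middle of the top of the cover's pull, an upright straight rib across the middle of the cover: 8 mm thick (box x), 80 mm long (box y), 14 mm high above the cover's top face; the point is 50 mm above the shelf. Moves with the cover.
- compartment (a point): Centre of the floor of the left compartment, at x = -45 mm in the box's frame, 8 mm above the shelf. The compartment's free depth below the cover is 23 mm.
- comb: Tortoiseshell-coloured plastic comb lying flat on the shelf to the left of the box, 165 mm long (its x), 28 mm wide (its y, teeth towards -y), 8 mm thick, about 45 g. Origin at the centre of its underside.
- cobalt_bottle: Bystander: round cobalt glass bottle, 58 mm diameter, 165 mm high, beyond the box as seen from the robot. Origin at the centre of its underside.
- shaving_mug: Bystander: stainless steel mug, 82 mm diameter, 85 mm high, with a handle, right of the box. Origin at the centre of its underside.
- soap_dish: Bystander: white ceramic dish 125 x 85 mm with a bar of soap, 31 mm high, right of the box, nearer the robot. Origin at the centre of its underside.
- tumbler: Bystander: white ceramic tumbler, 72 mm diameter, 100 mm high, at the back left. Origin at the centre of its underside.
- cotton_jar: Bystander: glass jar with metal cap, 84 mm diameter, 105 mm high, far left. Origin at the centre of its underside.
- nail_brush: Bystander: wooden nail brush 95 x 42 mm, 32 mm high, far left. Origin at the centre of its underside.
- soap_pump: Bystander: white ceramic soap pump, 68 mm diameter, 190 mm high, far right by the basin. Origin at the centre of its underside.
There are look-alikes about, which are no part of the job. There is more than one size of the comb; the one meant has the size given above.

How it is judged:
By the outcome, as a careful person would: the job done as asked, in the order asked, and still so for the second after the job is handed in, with the robot touching nothing.
It also fails if it takes over 56 s, if anything falls off the work surface, if the arm or the gripper's body presses on something with over 40 N, if the wrist force passes 120 N, or if a joint passes its speed limit or range.

## Working session

There is one attempt and no reset: what is moved stays moved. The work goes in short steps, Python scripts to look and compute and a tool call to move; the robot and the scene stay as the last step left them, time stands still between calls to the robot, and variables do not carry over. Pictures are saved under pics/ and viewed, at most 10 in all, crops included, and the job is handed in when it is done.

Besides the shell and the picture viewer there is one more tool, called after "Emit:" as name(argument=value, ...), one argument or row to a line, values as JSON. arm_command: Moves the arm, as the interface text tells. Its arguments: {"type":"object","properties":{"series":{"type":"array"},"hand":{"type":"number"},"squeeze":{"type":"number"}},"required":["series"]}

```bash
mkdir -p pics; cat > h.py <<'E'
from cell import *
import numpy as np, cv2
from scipy.spatial.transform import Rotation as R
np.set_printoptions(precision=4,suppress=True)
def proj(p,X):
    return cv2.projectPoints(np.array(X,float).reshape(-1,3),p["rvec"],p["tvec"],p["K"],None)[0].reshape(-1,2)
def unproj(p,uv,z):
    M=cv2.Rodrigues(np.array(p["rvec"],float))[0]; t=np.array(p["tvec"],float).ravel()
    uv=np.array(uv,float).reshape(-1,2); d=(np.linalg.inv(p["K"])@np.c_[uv,np.ones(len(uv))].T).T@M
    c=-M.T@t
    return c+d*((z-c[2])/d[:,2])[:,None]
E
python3 - <<'E'
from h import *
s=observe();print(s)
for n in("top","scene"):
    p=read_camera(n);cv2.imwrite(f"pics/{n}0.png",p["pixels"])
    for q in("vanity_box","flap_hinge","flap_lip","comb","cotton_jar","tumbler","nail_brush","cobalt_bottle","shaving_mug","soap_dish"):
        for d in mark_of(p,q)[:3]:print(n,q,d["confidence"],np.array(d["point"]),proj(p,d["point"])[0].round())
    if n=="top":
        for d in trace(p,"comb")[:3]:
            m=d["pixels"];v,u=np.nonzero(m);X=unproj(p,np.c_[u,v],0.006)[:,:2]
            r=cv2.minAreaRect(X.astype(np.float32)*1000);print("comb",d["confidence"],len(u),r)
        for d in trace(p,"mirror_flap")[:2]:
            m=d["pixels"];v,u=np.nonzero(m);X=unproj(p,np.c_[u,v],0.068)[:,:2]
            r=cv2.minAreaRect(X.astype(np.float32)*1000);print("flap",d["confidence"],len(u),r)
E
```

```text
{'time': 0.0, 'qpos': array([ 0.966 ,  0.3427,  1.525 , -0.    ,  1.2754, -0.146 ]), 'qvel': array([ 0.0016, -0.0017, -0.0011, -0.0005, -0.0008,  0.0009]), 'joint_efforts': array([ -0.0006, -43.1252, -24.4218,   0.0718,   0.0559,  -0.0001]), 'tool_pos': array([0.2323, 0.4705, 0.2915]), 'tool_rot': array([-3.14  , -0.0002,  2.6828]), 'contact_force': array([ 0.2772,  0.2642, -0.0701]), 'torque': array([-0.0101,  0.0293,  0.0445]), 'grip_force': 0.0, 'opening': 0.09173427303089247}
top vanity_box 0.89 [ 0.5831 -0.0391  0.0022] [271. 171.]
top flap_hinge 0.75 [ 0.5723 -0.1343  0.0622] [297. 170.]
top flap_lip 0.86 [0.5843 0.0802 0.0572] [240. 166.]
top flap_lip 0.57 [ 0.6496 -0.2484  0.0022] [325. 155.]
top comb 0.8 [0.4724 0.3671 0.0016] [164. 196.]
top comb 0.67 [0.2339 0.3398 0.0009] [167. 259.]
top cotton_jar 0.9 [0.583  0.496  0.0009] [133. 167.]
top cotton_jar 0.55 [ 0.4807 -0.241  -0.0003] [323. 198.]
top tumbler 0.83 [ 0.7269  0.2661 -0.0027] [195. 133.]
top nail_brush 0.49 [ 0.4081  0.4831 -0.0011] [133. 212.]
top cobalt_bottle 0.78 [ 0.7629 -0.0195 -0.    ] [267. 126.]
top cob
[... 740 characters left out ...]
43652)
scene vanity_box 0.92 [ 0.574  -0.0356 -0.0006] [219. 210.]
scene vanity_box 0.55 [ 0.4844 -0.2403  0.0018] [211. 161.]
scene flap_hinge 0.69 [ 0.5712 -0.1324  0.0633] [203. 177.]
scene flap_lip 0.58 [ 0.6445 -0.2418  0.0003] [169. 180.]
scene comb 0.79 [0.4682 0.3678 0.0013] [337. 290.]
scene comb 0.61 [0.2317 0.3381 0.0014] [388. 239.]
scene cotton_jar 0.73 [0.5844 0.4956 0.0017] [340. 361.]
scene tumbler 0.86 [ 0.7215  0.2683 -0.0008] [233. 315.]
scene nail_brush 0.66 [0.4048 0.4788 0.0006] [387. 311.]
scene cobalt_bottle 0.73 [ 0.7636 -0.0163  0.0016] [166. 243.]
scene shaving_mug 0.93 [ 0.6431 -0.2386  0.0001] [170. 180.]
scene soap_dish 0.67 [ 0.4827 -0.2405  0.0016] [211. 161.]
```

View pics/top0.png

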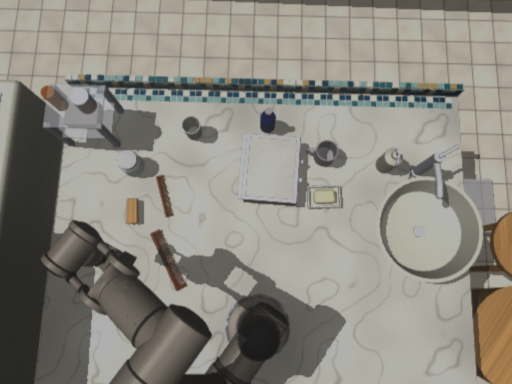

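View pics/scene0.png

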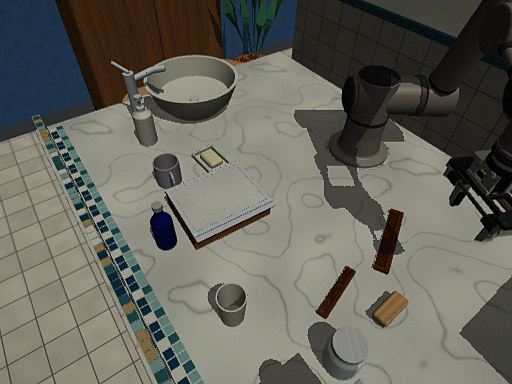

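```bash
cat >> h.py <<'E'
def rot(yaw,tilt=0):  # yaw deg of tool x, tilt about tool y (deg), tool down at 0
    return R.from_euler('z',yaw,degrees=True)*R.from_euler('x',180,degrees=True)*R.from_euler('y',tilt,degrees=True)
def go(pos,yaw,tilt=0,s=None,base=None):
    """shift mm / rotvec deg in the present tool axes"""
    if base is None:
        s=s or observe(); p0=s["tool_pos"]; r0=R.from_euler('xyz',s["tool_rot"])
    else: p0,r0=base
    d=r0.inv().apply(np.array(pos)-p0)*1000; w=(r0.inv()*rot(yaw,tilt)).as_rotvec(degrees=True)
    print("xyz",d.round(1),"rot",w.round(2),"rows",max(np.linalg.norm(d)/50,np.linalg.norm(w)/8.59).round(1))
def tcp(tip,yaw,tilt,L):  # TCP that puts the point L ahead of it at tip
    return np.array(tip)-rot(yaw,tilt).apply([0,0,L])
E
python3 - <<'E'
from h import *
try: print(finger_overhang)
except Exception as e: print(e)
go([.55,.26,.25],86.5,0)
E
```

```text
0.0655
xyz [-378.   -48.3   42.2] rot [ 0.   -0.   67.21] rows 7.8
```

Emit:
arm_command(
  series=[
    {"x":-378,"y":-48,"z":42,"rz":67.2},
    {"x":-378,"y":-48,"z":42,"rz":67.2},
    {"x":-378,"y":-48,"z":42,"rz":67.2},
    {"x":-378,"y":-48,"z":42,"rz":67.2},
    {"x":-378,"y":-48,"z":42,"rz":67.2},
    {"x":-378,"y":-48,"z":42,"rz":67.2},
    {"x":-378,"y":-48,"z":42,"rz":67.2},
    {"x":-378,"y":-48,"z":42,"rz":67.2},
    {"x":-378,"y":-48,"z":42,"rz":67.2},
    {"x":-378,"y":-48,"z":42,"rz":67.2},
    {"x":-378,"y":-48,"z":42,"rz":67.2},
    {"x":-378,"y":-48,"z":42,"rz":67.2},
  ],
  hand=0,
  squeeze=20,
)

```text
invalid input
```

```bash
python3 - <<'E'
from h import *
s=observe();print(s["time"],s["tool_pos"],np.degrees(s["tool_rot"]),s["qpos"],s["opening"])
L=.0655
for t in(-45,):
    go(tcp([.55,.13,.035],86.5,t,L),86.5,t); go(tcp([.55,.13,.2],86.5,t,L),86.5,t)
E
```

```text
1.2 [0.2325 0.4707 0.2922] [179.995    0.0002 153.711 ] [ 0.966   0.342   1.5241  0.      1.2754 -0.146 ] 0.09200998699685901
xyz [-417.6 -122.2  210.9] rot [ 26.33 -39.62  63.56] rows 9.7
xyz [-417.6 -122.2   45.9] rot [ 26.33 -39.62  63.56] rows 9.2
```

Emit:
arm_command(
  series=[
    {"x":-378,"y":-48,"z":42,"rx":0,"ry":0,"rz":67.2},
    {"x":-378,"y":-48,"z":42,"rx":0,"ry":0,"rz":67.2},
    {"x":-378,"y":-48,"z":42,"rx":0,"ry":0,"rz":67.2},
    {"x":-378,"y":-48,"z":42,"rx":0,"ry":0,"rz":67.2},
    {"x":-378,"y":-48,"z":42,"rx":0,"ry":0,"rz":67.2},
    {"x":-378,"y":-48,"z":42,"rx":0,"ry":0,"rz":67.2},
    {"x":-378,"y":-48,"z":42,"rx":0,"ry":0,"rz":67.2},
    {"x":-378,"y":-48,"z":42,"rx":0,"ry":0,"rz":67.2},
    {"x":-378,"y":-48,"z":42,"rx":0,"ry":0,"rz":67.2},
    {"x":-378,"y":-48,"z":42,"rx":0,"ry":0,"rz":67.2},
  ],
  hand=0,
  squeeze=20,
)

```text
time: 2.2
tool_pos: [0.5503, 0.2598, 0.2497]
tool_rot: [-3.14, 0.0, 1.51]
contact_force: [-0.2, 0.2, -0.2]
opening: 0.0165
grip_force: 0.0
```

```bash
python3 - <<'E'
from h import *
s=observe();print(s["time"],s["tool_pos"],np.degrees(s["tool_rot"]),s["qpos"],s["opening"])
L=.0655
for t in(-45,):
    go(tcp([.55,.13,.035],86.5,t,L),86.5,t); go(tcp([.55,.14,.15],86.5,t,L),86.5,t)
E
```

```text
2.2 [0.5503 0.2598 0.2497] [-179.9275    0.0033   86.4947] [0.315  0.5291 1.3446 0.0004 1.2691 0.376 ] 0.016529796073021092
xyz [-83.2   7.9 168.4] rot [ -0.07 -45.     0.02] rows 5.2
xyz [-73.2   7.1  53.4] rot [ -0.07 -45.     0.02] rows 5.2
```

Emit:
arm_command(
  series=[
    {"x":-73,"y":7,"z":53,"rx":0,"ry":-45,"rz":0},
    {"x":-73,"y":7,"z":53,"rx":0,"ry":-45,"rz":0},
    {"x":-73,"y":7,"z":53,"rx":0,"ry":-45,"rz":0},
    {"x":-73,"y":7,"z":53,"rx":0,"ry":-45,"rz":0},
    {"x":-73,"y":7,"z":53,"rx":0,"ry":-45,"rz":0},
    {"x":-73,"y":7,"z":53,"rx":0,"ry":-45,"rz":0},
    {"x":-73,"y":7,"z":53,"rx":0,"ry":-45,"rz":0},
    {"x":-73,"y":7,"z":53,"rx":0,"ry":-45,"rz":0},
    {"x":-73,"y":7,"z":53,"rx":0,"ry":-45,"rz":0},
  ],
)

```text
time: 3.1
tool_pos: [0.5528, 0.1866, 0.1983]
tool_rot: [3.14, 0.783, 1.508]
contact_force: [-0.4, -0.1, -0.1]
opening: 0.0006
grip_force: 0.0
```

```bash
python3 - <<'E'
from h import *
s=observe();print(s["time"],s["tool_pos"],np.degrees(s["tool_rot"]),s["qpos"],s["opening"])
L=.0655
for t in(-45,-60): go(tcp([.55,.13,.03],86.5,t,L),86.5,t);go(tcp([.55,.078,.03],86.5,t,L),86.5,t)
p=read_camera("scene");cv2.imwrite("pics/s1.png",p["pixels"])
E
```

```text
3.1 [0.5528 0.1866 0.1983] [179.8929  44.8383  86.4016] [ 0.4598  0.7599  1.278  -0.6585  1.5643  0.6861] 0.0005895566464027129
xyz [78.7  0.5 93.8] rot [ 0.04 -0.16 -0.07] rows 2.4
xyz [ 41.9   3.6 130.4] rot [ 0.04 -0.16 -0.07] rows 2.7
xyz [95.6  0.4 96. ] rot [  0.03 -15.16  -0.07] rows 2.7
xyz [ 58.8   3.6 132.6] rot [  0.03 -15.16  -0.07] rows 2.9
```

View pics/s1.png

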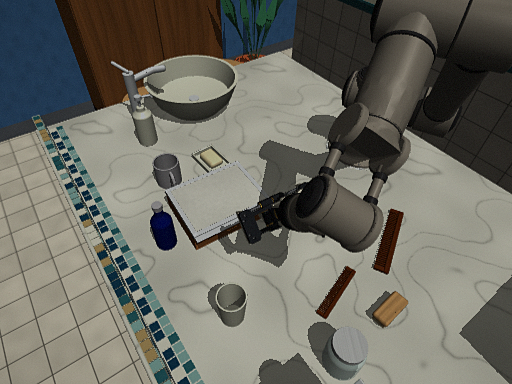

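Emit:
arm_command(
  series=[
    {"x":79,"y":0,"z":94,"rx":0,"ry":0,"rz":0},
    {"x":79,"y":0,"z":94,"rx":0,"ry":0,"rz":0},
    {"x":79,"y":0,"z":94,"rx":0,"ry":0,"rz":0},
    {"x":79,"y":0,"z":94,"rx":0,"ry":0,"rz":0},
    {"x":79,"y":0,"z":94,"rx":0,"ry":0,"rz":0},
    {"x":66,"y":1,"z":106,"rx":0,"ry":0,"rz":0},
    {"x":54,"y":2,"z":118,"rx":0,"ry":0,"rz":0},
    {"x":42,"y":3,"z":130,"rx":0,"ry":0,"rz":0},
    {"x":42,"y":3,"z":130,"rx":0,"ry":0,"rz":0},
  ],
)

```text
time: 4.05
tool_pos: [0.5521, 0.1224, 0.0769]
tool_rot: [3.14, 0.785, 1.506]
contact_force: [-0.0, -1.0, -0.4]
opening: 0.0004
grip_force: 0.0
```

```bash
cat > arc.py <<'E'
from h import *
L=.0655
s=observe();print(s["time"],s["tool_pos"],np.degrees(s["tool_rot"]),s["qpos"],s["contact_force"])
H=np.array([.573,-.134,.060]); u=rot(86.5).apply([1,0,0]); b=np.array([.998,-.061,0])
import sys
# tip follows the arc of radius r, sunk e below the flap underside
def tip(th,r=.200,e=.012):
    t=np.radians(th); return H-.022*b+u*(r*np.cos(t)+0*e)+np.array([0,0,r*np.sin(t)])+e*(u*np.sin(t)-np.array([0,0,np.cos(t)]))
for th in map(float,sys.argv[1:]):
    tl=-45 if th<50 else -45+(th-50)*.4
    print(th,tip(th),end=' ');go(tcp(tip(th),86.5,tl,L),86.5,tl,s)
E
python3 arc.py 0 5 10 20 30 40 50 60 70 80 90 100
```

```text
4.05 [0.5521 0.1224 0.0769] [179.9203  44.9981  86.298 ] [ 0.3703  0.8728  1.4478 -0.7283  1.3028  0.8123] [-0.0009 -0.984  -0.417 ]
0.0 [0.5633 0.067  0.048 ] xyz [-18.2  14.5  -6.5] rot [-0.06 -0.   -0.14] rows 0.5
5.0 [0.5633 0.0673 0.0655] xyz [-30.3  14.6 -19. ] rot [-0.06 -0.   -0.14] rows 0.8
10.0 [0.5632 0.066  0.0829] xyz [-43.5  14.6 -30.5] rot [-0.06 -0.   -0.14] rows 1.1
20.0 [0.5628 0.059  0.1171] xyz [-72.7  14.6 -49.7] rot [-0.06 -0.   -0.14] rows 1.8
30.0 [0.562  0.0462 0.1496] xyz [-104.7   14.7  -63.6] rot [-0.06 -0.   -0.14] rows 2.5
40.0 [0.5609 0.028  0.1794] xyz [-138.7   14.8  -71.7] rot [-0.06 -0.   -0.14] rows 3.1
50.0 [0.5595 0.0048 0.2055] xyz [-173.6   14.8  -73.8] rot [-0.06 -0.   -0.14] rows 3.8
60.0 [ 0.5578 -0.0225  0.2272] xyz [-212.8   15.   -69.7] rot [-0.06  4.   -0.14] rows 4.5
70.0 [ 0.5559 -0.0531  0.2438] xyz [-250.9   15.1  -59.2] rot [-0.05  8.   -0.15] rows 5.2
80.0 [ 0.5539 -0.0862  0.2549] xyz [-286.6   15.2  -42.8] rot [-0.05 12.   -0.15] rows 5.8
90.0 [ 0.5518 -0.1207  0.26  ] xyz [-319.1   15.3  -20.9] rot [-0.04 16.   -0.15] rows 6.4
100.0 [ 0.5496 -0.1555  0.259 ] xyz [-347.4   15.4    5.9] rot [-0.04 20.   -0.15] rows 7.0
```

Emit:
arm_command(
  series=[
    {"x":-7,"y":1,"z":-7,"rx":0,"ry":0,"rz":0},
    {"x":-14,"y":1,"z":-14,"rx":0,"ry":0,"rz":0},
    {"x":-21,"y":1,"z":-21,"rx":0,"ry":0,"rz":0},
    {"x":-30,"y":1,"z":-26,"rx":0,"ry":0,"rz":0},
    {"x":-43,"y":1,"z":-32,"rx":0,"ry":0,"rz":0},
    {"x":-58,"y":1,"z":-41,"rx":0,"ry":0,"rz":0},
    {"x":-73,"y":1,"z":-50,"rx":0,"ry":0,"rz":0},
    {"x":-89,"y":1,"z":-57,"rx":0,"ry":0,"rz":0},
    {"x":-105,"y":1,"z":-64,"rx":0,"ry":0,"rz":0},
    {"x":-122,"y":1,"z":-68,"rx":0,"ry":0,"rz":0},
    {"x":-139,"y":1,"z":-72,"rx":0,"ry":0,"rz":0},
    {"x":-139,"y":1,"z":-72,"rx":0,"ry":0,"rz":0},
  ],
)

```text
time: 5.25
tool_pos: [0.5505, 0.076, 0.2274]
tool_rot: [3.137, 0.785, 1.505]
contact_force: [-0.0, 1.0, -0.3]
opening: 0.0004
grip_force: 0.5
```

```bash
python3 arc.py 45 50 60 70 80 90 100 105; python3 - <<'E'
from h import *
p=read_camera("scene");cv2.imwrite("pics/s2.png",p["pixels"])
E
```

```text
5.25 [0.5505 0.076  0.2274] [179.7145  44.9692  86.2222] [ 0.3012  0.6368  1.4372 -0.7295  1.4474  0.6035] [-0.0246  1.035  -0.3334]
45.0 [0.5602 0.017  0.1929] xyz [-16.9  13.4   0.1] rot [ 0.09 -0.03 -0.2 ] rows 0.4
50.0 [0.5595 0.0048 0.2055] xyz [-34.3  13.4  -0.1] rot [ 0.09 -0.03 -0.2 ] rows 0.7
60.0 [ 0.5578 -0.0225  0.2272] xyz [-73.6  13.6   4. ] rot [ 0.1   3.97 -0.19] rows 1.5
70.0 [ 0.5559 -0.0531  0.2438] xyz [-111.6   13.7   14.4] rot [ 0.1   7.97 -0.19] rows 2.3
80.0 [ 0.5539 -0.0862  0.2549] xyz [-147.4   13.8   30.8] rot [ 0.11 11.97 -0.19] rows 3.0
90.0 [ 0.5518 -0.1207  0.26  ] xyz [-179.9   13.9   52.7] rot [ 0.12 15.97 -0.18] rows 3.8
100.0 [ 0.5496 -0.1555  0.259 ] xyz [-208.3   13.9   79.4] rot [ 0.12 19.97 -0.18] rows 4.5
105.0 [ 0.5486 -0.1728  0.2563] xyz [-220.7   13.9   94.4] rot [ 0.13 21.97 -0.18] rows 4.8
```

View pics/s2.png

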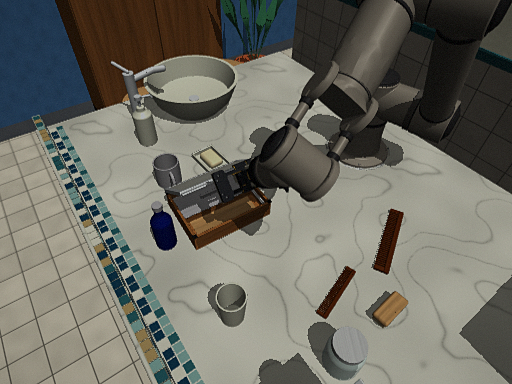

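Emit:
arm_command(
  series=[
    {"x":-17,"y":0,"z":0,"rx":0,"ry":0,"rz":0},
    {"x":-34,"y":0,"z":0,"rx":0,"ry":0,"rz":0},
    {"x":-54,"y":0,"z":2,"rx":0,"ry":2,"rz":0},
    {"x":-74,"y":0,"z":4,"rx":0,"ry":4,"rz":0},
    {"x":-93,"y":0,"z":9,"rx":0,"ry":6,"rz":0},
    {"x":-112,"y":0,"z":14,"rx":0,"ry":8,"rz":0},
    {"x":-130,"y":0,"z":22,"rx":0,"ry":10,"rz":0},
    {"x":-147,"y":0,"z":31,"rx":0,"ry":12,"rz":0},
    {"x":-164,"y":0,"z":42,"rx":0,"ry":14,"rz":0},
    {"x":-180,"y":0,"z":53,"rx":0,"ry":16,"rz":0},
    {"x":-187,"y":0,"z":60,"rx":0,"ry":17,"rz":0},
    {"x":-194,"y":0,"z":66,"rx":0,"ry":18,"rz":0},
    {"x":-201,"y":0,"z":73,"rx":0,"ry":19,"rz":0},
    {"x":-208,"y":0,"z":79,"rx":0,"ry":20,"rz":0},
    {"x":-208,"y":0,"z":79,"rx":0,"ry":20,"rz":0},
  ],
)

```text
time: 6.8
tool_pos: [0.5376, -0.1263, 0.3161]
tool_rot: [3.142, 0.436, 1.509]
contact_force: [0.1, 0.0, 0.9]
opening: 0.0004
grip_force: 0.0
```

```bash
python3 - <<'E'
from h import *
s=observe();print(s["time"],s["tool_pos"],np.degrees(s["tool_rot"]),s["qpos"],s["contact_force"])
go([.56,.06,.30],86.5,0,s); go([.472,.369,.2],17.5,0,s)
p=read_camera("scene");cv2.imwrite("pics/s3.png",p["pixels"])
E
```

```text
6.8 [ 0.5376 -0.1263  0.3161] [179.9962  24.9811  86.4455] [-0.1772  0.3777  1.4696 -0.4544  1.2721  0.0158] [0.0937 0.0318 0.9418]
xyz [176.6  10.8 -64.5] rot [-0.01 24.98 -0.05] rows 3.8
xyz [ 493.4  -96.2 -101.8] rot [15.02 21.87 67.8 ] rows 10.3
```

View pics/s3.png

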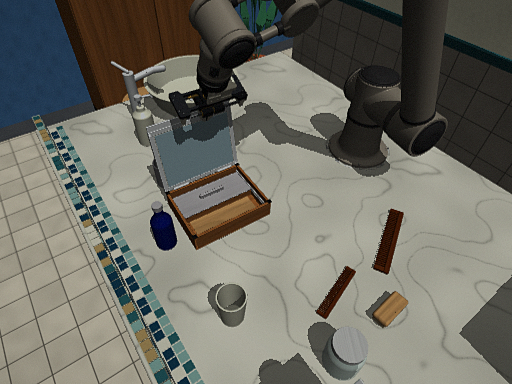

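Emit:
arm_command(
  series=[
    {"x":50,"y":3,"z":-18,"rx":0,"ry":0,"rz":0},
    {"x":100,"y":6,"z":-37,"rx":0,"ry":5,"rz":0},
    {"x":493,"y":-96,"z":-102,"rx":15,"ry":21.9,"rz":67.8},
    {"x":493,"y":-96,"z":-102,"rx":15,"ry":21.9,"rz":67.8},
    {"x":493,"y":-96,"z":-102,"rx":15,"ry":21.9,"rz":67.8},
    {"x":493,"y":-96,"z":-102,"rx":15,"ry":21.9,"rz":67.8},
    {"x":493,"y":-96,"z":-102,"rx":15,"ry":21.9,"rz":67.8},
    {"x":493,"y":-96,"z":-102,"rx":15,"ry":21.9,"rz":67.8},
    {"x":493,"y":-96,"z":-102,"rx":15,"ry":21.9,"rz":67.8},
    {"x":493,"y":-96,"z":-102,"rx":15,"ry":21.9,"rz":67.8},
    {"x":493,"y":-96,"z":-102,"rx":15,"ry":21.9,"rz":67.8},
    {"x":493,"y":-96,"z":-102,"rx":15,"ry":21.9,"rz":67.8},
    {"x":493,"y":-96,"z":-102,"rx":15,"ry":21.9,"rz":67.8},
    {"x":493,"y":-96,"z":-102,"rx":15,"ry":21.9,"rz":67.8},
  ],
  hand=60,
)

```text
time: 8.25
tool_pos: [0.472, 0.369, 0.2004]
tool_rot: [3.141, -0.001, 0.307]
contact_force: [0.3, -1.0, -0.2]
opening: 0.0601
grip_force: 0.0
```

```bash
python3 - <<'E'
from h import *
s=observe();print(s["time"],s["tool_pos"],np.degrees(s["tool_rot"]),s["qpos"],s["opening"])
for n in("top","scene"):
    p=read_camera(n)
    if n=="top": cv2.imwrite("pics/top4.png",cv2.resize(p["pixels"][120:215,225:320],None,fx=6,fy=6,interpolation=cv2.INTER_CUBIC))
    for q in("vanity_box","flap_hinge","flap_lip","compartment","cover_pull","comb"):
        for d in mark_of(p,q)[:2]:print(n,q,d["confidence"],np.array(d["point"]),proj(p,d["point"])[0].round())
    for d in trace(p,"cover")[:1]:
        v,u=np.nonzero(d["pixels"]);X=unproj(p,np.c_[u,v],0.036)[:,:2]
        print("cover",len(u),cv2.minAreaRect(X.astype(np.float32)*1000))
    for d in trace(p,"comb")[:3]:
        v,u=np.nonzero(d["pixels"]);X=unproj(p,np.c_[u,v],0.008)[:,:2]
        print(n,"comb",d["confidence"],len(u),X.mean(0),cv2.minAreaRect(X.astype(np.float32)*1000))
p=read_camera("wrist");cv2.imwrite("pics/w4.png",p["pixels"])
for d in mark_of(p,"comb")[:2]:print("w comb",d["confidence"],np.array(d["point"]))
E
```

```text
8.25 [0.472  0.369  0.2004] [179.9567  -0.0343  17.5867] [ 0.536   0.5575  1.44   -0.001   1.1437  1.8002] 0.060147525538935785
top vanity_box 0.83 [ 0.5794 -0.0362  0.0032] [270. 171.]
top flap_hinge 0.81 [ 0.5711 -0.1362  0.0617] [298. 171.]
top flap_hinge 0.74 [ 0.6452 -0.246   0.0018] [325. 157.]
top flap_lip 0.59 [ 0.5669 -0.1777  0.2715] [317. 157.]
top compartment 0.56 [0.578  0.0069 0.0048] [259. 171.]
top compartment 0.38 [ 0.6164 -0.4741 -0.0026] [383. 166.]
top cover_pull 0.95 [ 0.573  -0.0823  0.0513] [283. 170.]
cover 1354 ((577.4761352539062, -78.82171630859375), (91.833740234375, 226.86717224121094), 88.11767578125)
scene vanity_box 0.83 [ 0.5757 -0.035  -0.0019] [219. 210.]
scene flap_hinge 0.65 [ 0.5693 -0.1332  0.0621] [203. 176.]
scene flap_hinge 0.49 [0.5804 0.0037 0.0085] [224. 217.]
scene flap_lip 0.59 [ 0.568  -0.1732  0.2761] [190. 112.]
scene flap_lip 0.39 [ 0.7222  0.267  -0.0061] [233. 315.]
scene compartment 0.85 [0.5795 0.0067 0.006 ] [225. 218.]
scene cover_pull 0.66 [ 0.575 -0.081  0.049] [211. 190.]
scene comb 0.98 [0.4696 0.3685 0.002 ] [337. 291.]
scene comb 0.53 [0.2317 0.339  0.0011] [388. 240.]
cover 1650 ((572.9500122070312, -76.72280883789062), (95.86279296875, 227.0891876220703), 86.68037414550781)
scene comb 0.9 632 [0.474  0.3704] ((472.0029296875, 370.09912109375), (164.67446899414062, 30.88213348388672), 18.977909088134766)
w comb 0.58 [0.4711 0.3654 0.0003]
```

View pics/w4.png

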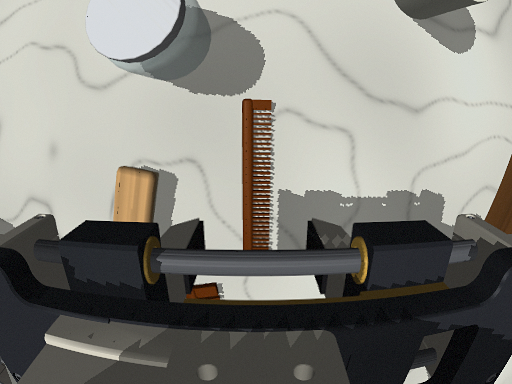

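View pics/top4.png

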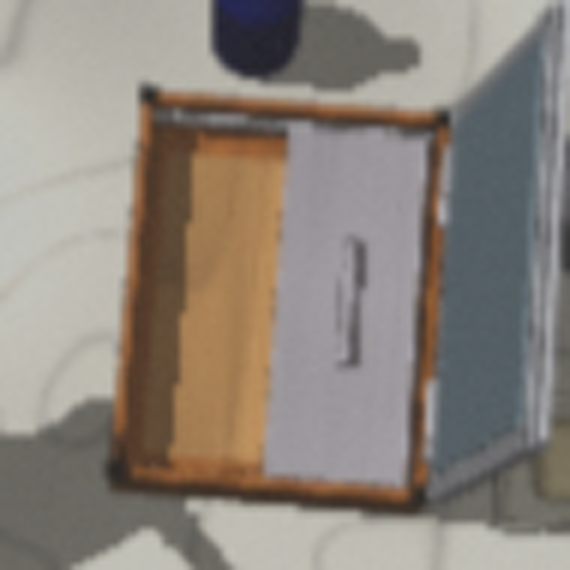

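Emit:
arm_command(
  series=[
    {"x":0,"y":0,"z":50,"rx":0,"ry":0,"rz":0},
    {"x":0,"y":0,"z":90,"rx":0,"ry":0,"rz":0},
    {"x":0,"y":0,"z":115,"rx":0,"ry":0,"rz":0},
    {"x":0,"y":0,"z":125,"rx":0,"ry":0,"rz":0},
    {"x":0,"y":0,"z":132,"rx":0,"ry":0,"rz":0},
    {"x":0,"y":0,"z":132,"rx":0,"ry":0,"rz":0},
    {"x":0,"y":0,"z":132,"rx":0,"ry":0,"rz":0},
  ],
)

```text
time: 9.95
tool_pos: [0.4724, 0.3701, 0.0695]
tool_rot: [-3.141, -0.003, 0.307]
contact_force: [0.7, 0.4, 0.4]
opening: 0.0599
grip_force: 0.0
```

Emit:
arm_command(
  series=[
    {"x":0,"y":0,"z":0,"rx":0,"ry":0,"rz":0},
    {"x":0,"y":0,"z":0,"rx":0,"ry":0,"rz":0},
    {"x":0,"y":0,"z":0,"rx":0,"ry":0,"rz":0},
    {"x":0,"y":0,"z":0,"rx":0,"ry":0,"rz":0},
    {"x":0,"y":0,"z":0,"rx":0,"ry":0,"rz":0},
    {"x":0,"y":0,"z":0,"rx":0,"ry":0,"rz":0},
    {"x":0,"y":0,"z":-10,"rx":0,"ry":0,"rz":0},
    {"x":0,"y":0,"z":-40,"rx":0,"ry":0,"rz":0},
    {"x":0,"y":0,"z":-90,"rx":0,"ry":0,"rz":0},
    {"x":0,"y":0,"z":-132,"rx":0,"ry":0,"rz":0},
    {"x":0,"y":0,"z":-132,"rx":0,"ry":0,"rz":0},
  ],
  hand=10,
  squeeze=15,
)

```text
time: 11.05
tool_pos: [0.474, 0.3712, 0.2075]
tool_rot: [-3.139, -0.013, 0.307]
contact_force: [0.5, 0.5, 0.3]
opening: 0.0274
grip_force: 15.0
```

```bash
python3 - <<'E'
from h import *
s=observe();print(s["time"],s["tool_pos"],np.degrees(s["tool_rot"]),s["qpos"],s["opening"],s["grip_force"])
go([.580,.008,.2],-3.5,0,s)
p=read_camera("wrist");cv2.imwrite("pics/w5.png",p["pixels"])
E
```

```text
11.05 [0.474  0.3712 0.2075] [-179.8445   -0.7446   17.5752] [ 0.5372  0.5499  1.4324 -0.0004  1.146   1.8014] 0.027401403341357752 14.99786227941513
xyz [ -8.7 378.2   6.3] rot [-0.29 -0.71 21.08] rows 7.6
```

View pics/w5.png

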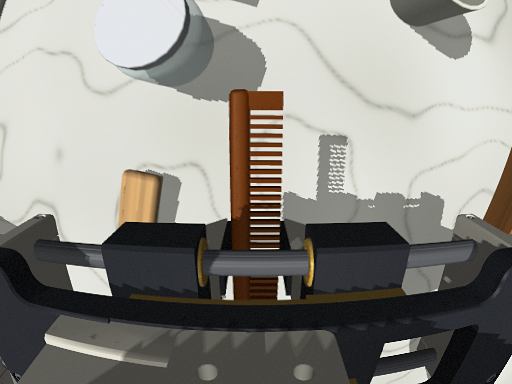

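Emit:
arm_command(
  series=[
    {"x":-9,"y":378,"z":6,"rx":0,"ry":-0.7,"rz":21.1},
    {"x":-9,"y":378,"z":6,"rx":0,"ry":-0.7,"rz":21.1},
    {"x":-9,"y":378,"z":6,"rx":0,"ry":-0.7,"rz":21.1},
    {"x":-9,"y":378,"z":6,"rx":0,"ry":-0.7,"rz":21.1},
    {"x":-9,"y":378,"z":6,"rx":0,"ry":-0.7,"rz":21.1},
    {"x":-9,"y":378,"z":6,"rx":0,"ry":-0.7,"rz":21.1},
    {"x":-9,"y":378,"z":6,"rx":0,"ry":-0.7,"rz":21.1},
    {"x":-9,"y":378,"z":6,"rx":0,"ry":-0.7,"rz":21.1},
    {"x":-9,"y":378,"z":6,"rx":0,"ry":-0.7,"rz":21.1},
    {"x":-9,"y":378,"z":6,"rx":0,"ry":-0.7,"rz":21.1},
    {"x":-9,"y":378,"z":6,"rx":0,"ry":-0.7,"rz":21.1},
    {"x":-9,"y":378,"z":6,"rx":0,"ry":-0.7,"rz":21.1},
  ],
)

```text
time: 12.3
tool_pos: [0.5767, 0.008, 0.194]
tool_rot: [3.14, 0.012, -0.06]
contact_force: [-0.5, 0.4, -0.5]
opening: 0.0277
grip_force: 15.0
```

```bash
python3 - <<'E'
from h import *
s=observe();print(s["time"],s["tool_pos"],np.degrees(s["tool_rot"]),s["opening"],s["grip_force"])
go([.580,.008,.0790],-3.5,0,s)
p=read_camera("wrist")
for q in("compartment","cover_pull","comb"):
    for d in mark_of(p,q)[:2]:print(q,d["confidence"],np.array(d["point"]))
a=p["pixels"]; p=read_camera("top"); b=cv2.resize(p["pixels"][120:216,225:353],(512,384),interpolation=cv2.INTER_CUBIC)
cv2.imwrite("pics/w6.png",cv2.resize(np.vstack([a,b]),(400,600)))
E
```

```text
12.3 [0.5767 0.008  0.194 ] [179.8838   0.701   -3.4298] 0.02770478539973537 14.99799057841301
xyz [  4.7  -0.5 114.9] rot [0.12 0.7  0.07] rows 2.3
compartment 0.59 [0.5781 0.0084 0.0033]
compartment 0.23 [ 0.5758 -0.0357  0.0015]
cover_pull 0.79 [ 0.57   -0.0757  0.0513]
cover_pull 0.47 [ 0.5749 -0.0371 -0.0002]
comb 0.97 [0.5749 0.0053 0.127 ]
comb 0.3 [0.7249 0.2701 0.0033]
```

View pics/w6.png

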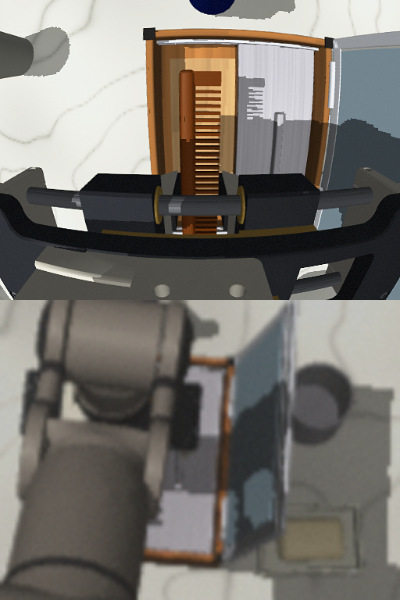

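Emit:
arm_command(
  series=[
    {"x":4,"y":0,"z":40,"rx":0,"ry":0.7,"rz":0},
    {"x":4,"y":0,"z":75,"rx":0,"ry":0.7,"rz":0},
    {"x":4,"y":0,"z":95,"rx":0,"ry":0.7,"rz":0},
    {"x":4,"y":0,"z":105,"rx":0,"ry":0.7,"rz":0},
    {"x":4,"y":0,"z":105,"rx":0,"ry":0.7,"rz":0},
    {"x":4,"y":0,"z":105,"rx":0,"ry":0.7,"rz":0},
    {"x":4,"y":0,"z":105,"rx":0,"ry":0.7,"rz":0},
  ],
)

```text
time: 13.25
tool_pos: [0.5808, 0.0061, 0.0907]
tool_rot: [3.139, -0.004, -0.062]
contact_force: [-0.3, -0.4, -0.3]
opening: 0.028
grip_force: 15.0
```

```bash
python3 - <<'E'
from h import *
s=observe();print(s["time"],s["tool_pos"],np.degrees(s["tool_rot"]),s["contact_force"])
go([.580,.008,.0765],-3.5,0,s)
E
```

```text
13.25 [0.5808 0.0061 0.0907] [179.8579  -0.207   -3.5285] [-0.2506 -0.4262 -0.2865]
xyz [-1.  -1.9 14.2] rot [ 0.14 -0.21 -0.03] rows 0.3
```

Emit:
arm_command(
  series=[
    {"x":0,"y":-2,"z":5,"rx":0,"ry":0,"rz":0},
    {"x":0,"y":-2,"z":9,"rx":0,"ry":0,"rz":0},
    {"x":0,"y":-2,"z":12,"rx":0,"ry":0,"rz":0},
    {"x":0,"y":-2,"z":13,"rx":0,"ry":0,"rz":0},
    {"x":0,"y":-2,"z":14,"rx":0,"ry":0,"rz":0},
    {"x":0,"y":-2,"z":14,"rx":0,"ry":0,"rz":0},
  ],
)

```text
time: 13.85
tool_pos: [0.5799, 0.0082, 0.0763]
tool_rot: [3.139, -0.001, -0.062]
contact_force: [-3.9, 0.9, 9.6]
opening: 0.0277
grip_force: 15.0
```

Emit:
arm_command(
  series=[
    {"x":0,"y":0,"z":-1,"rx":0,"ry":0,"rz":0},
    {"x":0,"y":0,"z":-1,"rx":0,"ry":0,"rz":0},
    {"x":0,"y":0,"z":-1,"rx":0,"ry":0,"rz":0},
    {"x":0,"y":0,"z":-1,"rx":0,"ry":0,"rz":0},
    {"x":0,"y":0,"z":-10,"rx":0,"ry":0,"rz":0},
    {"x":0,"y":0,"z":-35,"rx":0,"ry":0,"rz":0},
    {"x":0,"y":0,"z":-80,"rx":0,"ry":0,"rz":0},
    {"x":0,"y":0,"z":-120,"rx":0,"ry":0,"rz":0},
    {"x":0,"y":0,"z":-120,"rx":0,"ry":0,"rz":0},
  ],
  hand=37,
)

```text
time: 14.75
tool_pos: [0.5827, 0.0082, 0.2019]
tool_rot: [3.139, -0.013, -0.062]
contact_force: [0.9, -0.8, -0.4]
opening: 0.0372
grip_force: 0.0
```

```bash
python3 - <<'E'
from h import *
s=observe();print(s["time"],s["tool_pos"],np.degrees(s["tool_rot"]),s["contact_force"],s["opening"])
p=read_camera("wrist");a=p["pixels"]
for q in("comb","cover_pull","compartment"):
    for d in mark_of(p,q)[:2]:print(q,d["confidence"],np.array(d["point"]))
p=read_camera("scene");b=cv2.resize(p["pixels"][90:250,140:354],(512,384),interpolation=cv2.INTER_CUBIC)
for d in mark_of(p,"comb")[:2]:print("scene",d["confidence"],np.array(d["point"]))
cv2.imwrite("pics/w7.png",cv2.resize(np.vstack([a,b]),(400,600)))
# rotate gripper to yaw 86.5 higher and left, then above right of rib with tilt -15
go([.574,.0,.22],86.5,-15,s)
E
```

```text
14.75 [0.5827 0.0082 0.2019] [179.8319  -0.731   -3.5243] [ 0.8542 -0.7749 -0.4447] 0.03715495083952002
comb 0.91 [0.5789 0.0044 0.0071]
cover_pull 0.66 [ 0.5662 -0.0755  0.0518]
compartment 0.67 [0.5764 0.0104 0.0061]
scene 0.93 [0.2333 0.3397 0.0006]
xyz [ -8.    8.7 -18.2] rot [-11.08 -12.21 -89.57] rows 10.6
```

View pics/w7.png

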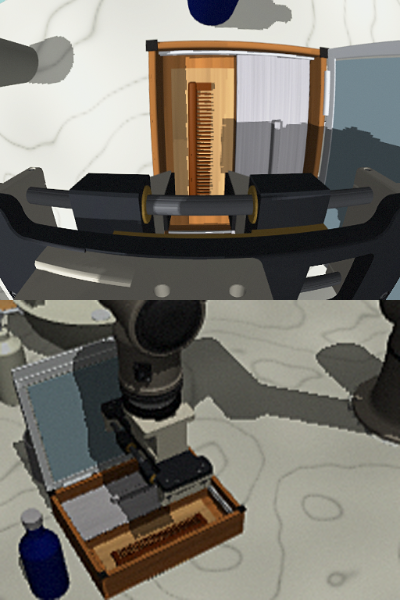

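Emit:
arm_command(
  series=[
    {"x":-8,"y":9,"z":-18,"rx":-11.1,"ry":-12.2,"rz":-89.6},
    {"x":-8,"y":9,"z":-18,"rx":-11.1,"ry":-12.2,"rz":-89.6},
    {"x":-8,"y":9,"z":-18,"rx":-11.1,"ry":-12.2,"rz":-89.6},
    {"x":-8,"y":9,"z":-18,"rx":-11.1,"ry":-12.2,"rz":-89.6},
    {"x":-8,"y":9,"z":-18,"rx":-11.1,"ry":-12.2,"rz":-89.6},
    {"x":-8,"y":9,"z":-18,"rx":-11.1,"ry":-12.2,"rz":-89.6},
    {"x":-8,"y":9,"z":-18,"rx":-11.1,"ry":-12.2,"rz":-89.6},
    {"x":-8,"y":9,"z":-18,"rx":-11.1,"ry":-12.2,"rz":-89.6},
    {"x":-8,"y":9,"z":-18,"rx":-11.1,"ry":-12.2,"rz":-89.6},
    {"x":-8,"y":9,"z":-18,"rx":-11.1,"ry":-12.2,"rz":-89.6},
    {"x":-8,"y":9,"z":-18,"rx":-11.1,"ry":-12.2,"rz":-89.6},
    {"x":-8,"y":9,"z":-18,"rx":-11.1,"ry":-12.2,"rz":-89.6},
    {"x":-8,"y":9,"z":-18,"rx":-11.1,"ry":-12.2,"rz":-89.6},
    {"x":-8,"y":9,"z":-18,"rx":-11.1,"ry":-12.2,"rz":-89.6},
  ],
  hand=0,
)

```text
time: 16.45
tool_pos: [0.5714, -0.0002, 0.2128]
tool_rot: [-3.129, 0.261, 1.511]
contact_force: [0.0, -0.3, -0.0]
opening: 0.0006
grip_force: 0.0
```

```bash
python3 - <<'E'
from h import *
s=observe();print(s["time"],s["tool_pos"],np.degrees(s["tool_rot"]),s["opening"],s["qpos"])
p=read_camera("top")
for d in trace(p,"mirror_flap")[:1]:print(d["confidence"])
for q in("flap_lip","cover_pull","comb"):
    for d in mark_of(p,q)[:2]:print(q,d["confidence"],np.array(d["point"]))
for t in([.574,-.103,.13],[.574,-.103,.043]):go(tcp(t,86.5,-15,.0655),86.5,-15,s)
E
```

```text
16.45 [ 0.5714 -0.0002  0.2128] [-179.2837   14.9526   86.5927] 0.0006315010771599964 [-0.0203  0.5248  1.4873 -0.2835  1.1677  0.1577]
0.97
flap_lip 0.61 [ 0.5732 -0.1759  0.2702]
cover_pull 0.97 [ 0.5759 -0.0817  0.0486]
cover_pull 0.36 [ 0.763  -0.0172 -0.0006]
comb 0.25 [ 0.5793 -0.0391  0.0031]
xyz [-77.6   9.2  40.8] rot [-0.69 -0.05  0.09] rows 1.8
xyz [-55.2  10.3 124.8] rot [-0.69 -0.05  0.09] rows 2.7
```

Emit:
arm_command(
  series=[
    {"x":-80,"y":9,"z":40,"rx":0,"ry":0,"rz":0},
    {"x":-80,"y":9,"z":40,"rx":0,"ry":0,"rz":0},
    {"x":-80,"y":9,"z":40,"rx":0,"ry":0,"rz":0},
    {"x":-69,"y":10,"z":82,"rx":0,"ry":0,"rz":0},
    {"x":-62,"y":10,"z":108,"rx":0,"ry":0,"rz":0},
    {"x":-59,"y":10,"z":119,"rx":0,"ry":0,"rz":0},
    {"x":-58,"y":10,"z":123,"rx":0,"ry":0,"rz":0},
    {"x":-58,"y":10,"z":123,"rx":0,"ry":0,"rz":0},
    {"x":-58,"y":10,"z":123,"rx":0,"ry":0,"rz":0},
  ],
)

```text
time: 17.6
tool_pos: [0.5758, -0.0882, 0.1107]
tool_rot: [-3.132, 0.262, 1.513]
contact_force: [0.1, -0.2, 0.1]
opening: 0.0008
grip_force: 0.0
```

```bash
python3 - <<'E'
from h import *
s=observe();print(s["time"],s["tool_pos"],np.degrees(s["tool_rot"]),s["contact_force"])
r=R.from_euler('xyz',s["tool_rot"]);print("tip",s["tool_pos"]+r.apply([0,0,.0655]))
u=rot(86.5).apply([1,0,0])
for d in(.01,.03,.09,.1):
    t=np.array([.574,-.106,.042])+d*u;print(d,end=' ');go(tcp(t,86.5,-15,.0655),86.5,-15,s)
E
```

```text
17.6 [ 0.5758 -0.0882  0.1107] [-179.4685   14.9881   86.6809] [ 0.1111 -0.202   0.0856]
tip [ 0.5742 -0.105   0.0475]
0.01 xyz [10.1 -0.7  2.9] rot [-0.48 -0.01  0.17] rows 0.2
0.03 xyz [29.5 -0.6 -2.2] rot [-0.48 -0.01  0.17] rows 0.6
0.09 xyz [ 87.4  -0.6 -17.7] rot [-0.48 -0.01  0.17] rows 1.8
0.1 xyz [ 97.1  -0.6 -20.3] rot [-0.48 -0.01  0.17] rows 2.0
```

Emit:
arm_command(
  series=[
    {"x":0.5,"y":0,"z":5,"rx":0,"ry":0,"rz":0},
    {"x":0.5,"y":0,"z":5,"rx":0,"ry":0,"rz":0},
    {"x":10,"y":0,"z":2.5,"rx":0,"ry":0,"rz":0},
    {"x":20,"y":0,"z":0,"rx":0,"ry":0,"rz":0},
    {"x":29,"y":0,"z":-2.5,"rx":0,"ry":0,"rz":0},
    {"x":39,"y":0,"z":-5,"rx":0,"ry":0,"rz":0},
    {"x":48,"y":0,"z":-7.5,"rx":0,"ry":0,"rz":0},
    {"x":58,"y":0,"z":-10,"rx":0,"ry":0,"rz":0},
    {"x":68,"y":0,"z":-12.5,"rx":0,"ry":0,"rz":0},
    {"x":77,"y":0,"z":-15,"rx":0,"ry":0,"rz":0},
    {"x":84,"y":0,"z":-17,"rx":0,"ry":0,"rz":0},
    {"x":84,"y":0,"z":-17,"rx":0,"ry":0,"rz":0},
  ],
)

```text
time: 18.8
tool_pos: [0.5801, -0.0016, 0.1038]
tool_rot: [-3.13, 0.261, 1.514]
contact_force: [-0.5, 1.1, -0.3]
opening: 0.0001
grip_force: 0.0
```

```bash
cat > c.py <<'E'
from h import *
s=observe();print(s["time"],s["tool_pos"],s["contact_force"])
r=R.from_euler('xyz',s["tool_rot"]);print("tip",s["tool_pos"]+r.apply([0,0,.0655]), "left dir in tool",r.inv().apply(rot(86.5).apply([1,0,0])))
for n in("top","scene"):
    p=read_camera(n)
    for d in mark_of(p,"cover_pull")[:1]:print(n,d["confidence"],np.array(d["point"]))
    for d in trace(p,"cover")[:1]:
        v,u=np.nonzero(d["pixels"]);X=unproj(p,np.c_[u,v],0.036)[:,:2]
        print("cover",len(u),cv2.minAreaRect(X.astype(np.float32)*1000))
E
python3 c.py
```

```text
18.8 [ 0.5801 -0.0016  0.1038] [-0.5499  1.1408 -0.2609]
tip [ 0.5784 -0.0184  0.0405] left dir in tool [ 0.9662  0.0015 -0.2577]
cover 249 ((576.9729614257812, -18.383037567138672), (53.98164749145508, 209.00424194335938), 86.08238220214844)
scene 0.65 [0.5827 0.0012 0.0463]
cover 1272 ((577.9401245117188, -0.4415550231933594), (82.85489654541016, 225.88961791992188), 85.99063873291016)
```

Emit:
arm_command(
  series=[
    {"x":2,"y":0,"z":-1.5,"rx":0,"ry":0,"rz":0},
    {"x":4,"y":0,"z":-2,"rx":0,"ry":0,"rz":0},
    {"x":6,"y":0,"z":-2.5,"rx":0,"ry":0,"rz":0},
    {"x":7,"y":0,"z":-3,"rx":0,"ry":0,"rz":0},
    {"x":7,"y":0,"z":-3,"rx":0,"ry":0,"rz":0},
    {"x":7,"y":0,"z":-3,"rx":0,"ry":0,"rz":0},
  ],
)

```text
time: 19.7
tool_pos: [0.5805, 0.0049, 0.105]
tool_rot: [-3.13, 0.261, 1.513]
contact_force: [-0.2, 0.1, 0.0]
opening: 0.0005
grip_force: 0.1
```

Emit:
arm_command(
  series=[
    {"x":2,"y":0,"z":-0.5,"rx":0,"ry":0,"rz":0},
    {"x":3,"y":0,"z":-0.8,"rx":0,"ry":0,"rz":0},
    {"x":4,"y":0,"z":-1,"rx":0,"ry":0,"rz":0},
    {"x":4,"y":0,"z":-1,"rx":0,"ry":0,"rz":0},
    {"x":4,"y":0,"z":-1,"rx":0,"ry":0,"rz":0},
  ],
)

```text
time: 20.2
tool_pos: [0.5806, 0.0069, 0.105]
tool_rot: [-3.129, 0.264, 1.513]
contact_force: [0.3, -9.1, -1.8]
opening: 0.0005
grip_force: 4.7
```

```bash
python3 c.py
```

```text
20.2 [0.5806 0.0069 0.105 ] [ 0.3384 -9.1024 -1.8361]
tip [ 0.5788 -0.0101  0.0418] left dir in tool [ 0.9653  0.0003 -0.2612]
top 0.53 [0.5797 0.005  0.05  ]
cover 264 ((578.8447875976562, -9.876995086669922), (54.92396545410156, 220.17897033691406), 86.98974609375)
scene 0.61 [0.5809 0.0097 0.0448]
cover 1178 ((577.7120971679688, 3.364025115966797), (82.18851470947266, 231.7083282470703), 84.40206909179688)
```

Emit:
arm_command(
  series=[
    {"x":2,"y":0,"z":-0.5,"rx":0,"ry":0,"rz":0},
    {"x":2,"y":0,"z":-0.5,"rx":0,"ry":0,"rz":0},
    {"x":2,"y":0,"z":-0.5,"rx":0,"ry":0,"rz":0},
  ],
)

```text
time: 20.8
tool_pos: [0.5807, 0.0073, 0.105]
tool_rot: [-3.128, 0.267, 1.513]
contact_force: [-0.1, -17.5, -2.4]
opening: 0.0004
grip_force: 8.3
```

Emit:
arm_command(
  series=[
    {"x":-6,"y":0,"z":0,"rx":0,"ry":0,"rz":0},
    {"x":-10,"y":0,"z":-3,"rx":0,"ry":0,"rz":0},
    {"x":-12,"y":0,"z":-30,"rx":0,"ry":0,"rz":0},
    {"x":-12,"y":0,"z":-80,"rx":0,"ry":0,"rz":0},
    {"x":0,"y":0,"z":-130,"rx":0,"ry":0,"rz":0},
    {"x":50,"y":0,"z":-150,"rx":0,"ry":0,"rz":0},
    {"x":100,"y":0,"z":-160,"rx":0,"ry":0,"rz":0},
    {"x":150,"y":-20,"z":-170,"rx":0,"ry":0,"rz":0},
    {"x":200,"y":-40,"z":-180,"rx":0,"ry":0,"rz":0},
    {"x":250,"y":-60,"z":-180,"rx":0,"ry":0,"rz":0},
    {"x":250,"y":-60,"z":-180,"rx":0,"ry":0,"rz":0},
  ],
)

```text
time: 21.9
tool_pos: [0.5373, 0.3065, 0.2143]
tool_rot: [-3.128, 0.26, 1.518]
contact_force: [0.6, -0.4, -1.0]
opening: 0.0003
grip_force: 0.0
```

```bash
python3 c.py; python3 - <<'E'
from h import *
for n in("top","scene"):
    p=read_camera(n)
    for q in("flap_lip","comb","cobalt_bottle","shaving_mug","soap_dish","tumbler","vanity_box"):
        for d in mark_of(p,q)[:1]:print(n,q,d["confidence"],np.array(d["point"]))
    # expected home edges vs image: cover left edge / right edge brightness along box x
    if n=="top":
        c=np.array([.578,-.036]);bx=np.array([-.061,-.998]);by=np.array([.998,-.061])
        for k in(-.06,.05,.09):
            P=[np.r_[c+x/1000*bx+k*by,.036] for x in range(-100,30,4)]
            uv=proj(p,P).round().astype(int);print(k,[tuple(int(a) for a in p["pixels"][v,u][[0,2]]) for u,v in uv])
E
```

```text
21.9 [0.5373 0.3065 0.2143] [ 0.5522 -0.3762 -0.9548]
tip [0.5355 0.2898 0.151 ] left dir in tool [ 0.9664  0.0051 -0.2569]
top 0.52 [0.7231 0.2646 0.0002]
cover 1335 ((583.0692749023438, 7.101215362548828), (89.6946792602539, 227.63507080078125), 87.11553955078125)
scene 0.95 [0.5812 0.0074 0.0488]
cover 1394 ((577.3323364257812, 1.172882080078125), (75.25764465332031, 223.70541381835938), 88.44902038574219)
top flap_lip 0.72 [ 0.5682 -0.1777  0.271 ]
top shaving_mug 0.68 [ 0.6462 -0.2453 -0.0005]
top soap_dish 0.74 [ 0.4834 -0.2412 -0.0017]
top tumbler 0.8 [ 0.7272  0.2661 -0.0022]
top vanity_box 0.69 [ 0.5801 -0.0381  0.0031]
-0.06 [(96, 104), (69, 90), (47, 81), (48, 67), (80, 83), (90, 90), (89, 90), (87, 89), (89, 89), (116, 115), (148, 147), (155, 156), (157, 156), (156, 155), (156, 158), (159, 160), (158, 158), (159, 158), (159, 158), (158, 157), (158, 158), (163, 163), (160, 159), (158, 158), (163, 162), (156, 156), (61, 102), (53, 100), (58, 103), (76, 151), (89, 176), (87, 177), (94, 186)]
0.05 [(144, 161), (85, 146), (58, 132), (71, 95), (85, 89), (99, 99), (145, 144), (1
[... 273 characters left out ...]
123, 164), (150, 160), (149, 161)]
0.09 [(138, 160), (80, 135), (59, 108), (88, 100), (89, 91), (96, 97), (142, 141), (151, 151), (150, 150), (154, 154), (152, 151), (154, 153), (156, 156), (158, 157), (157, 157), (155, 155), (157, 158), (157, 157), (157, 156), (157, 156), (158, 157), (156, 156), (159, 159), (160, 160), (153, 156), (95, 116), (57, 101), (51, 98), (55, 105), (68, 152), (78, 165), (86, 176), (86, 178)]
scene flap_lip 0.92 [ 0.5665 -0.1767  0.2716]
scene comb 0.9 [ 0.2286  0.3377 -0.0023]
scene cobalt_bottle 0.87 [ 0.7633 -0.0171 -0.0008]
scene shaving_mug 0.48 [ 0.645  -0.2427 -0.0025]
scene tumbler 0.65 [ 0.7204  0.2637 -0.0003]
scene vanity_box 0.55 [ 0.5747 -0.0361 -0.0068]
```

```bash
python3 -c "
from cell import *
print(hand_in())"
```

```text
the job is handed in; nothing more can be done
None
```

I handed the job in at about 22 s. The mirror flap stands on its stop, the comb lies flat in the left compartment, and the steel cover is pushed home against the left wall. The bystanders I re-checked (mug, soap dish, tumbler, bottle) are unmoved; the hand-in returned no verdict.

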